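# Load a pivot pin on the gauging slide and jog it under the gauge

## Robot

A 7-joint arm with a two-finger parallel gripper is mounted at the origin on the work surface. World frame = base frame: x ahead of the robot, y to its left, z up, the work surface at z = 0. Lengths are in mm, angles in rad, forces in N, time in s.
With the tool pointing down it reaches from about 350 to 900 mm from the base axis. Payload 7.2 kg.
Tool frame: the origin (TCP) lies midway between the tips of the shut fingers; the grasp point (between the pads) lies 19 mm behind it; z points along the fingers, y is the direction in which the jaws open and shut (so a half turn about z gives the same grasp; the last joint's range is limited). The gripper opens to 88 mm and grips with 3 to 60 N. Pads are 20 mm wide; open, the fingers measure 115 mm over their backs; the gripper's body (75 mm by 178 mm) begins 61 mm behind the grasp point.
Start: joints at [-1.309, 0.411, -0.013, 1.596, 0.006, 1.134, -0.082], TCP at [202.418, 591.317, 222.653] pointing down, gripper open.
Joint ranges: [-2.95, 2.95], [-0.29, 1.99], [-1.47, 1.44], [0.14, 2.54], [-1.03, 4.17], [0.13, 1.85], [-2.86, 2.86]. Speed limits (rad/s): [2.39, 2.39, 3.01, 3.01, 3.14, 3.14, 3.14].

## Interface

Orientations are given as a unit quaternion [w, x, y, z].
In Python, from station import * gives the robot as it stands.
- The arm moves only by the tool carry_out, never from a script. Its argument "targets" is a list of rows, each an object of numbers: "tx", "ty", "tz": the shift along the tool's x, y, z in units of 50 mm (1.0 is 50 mm); "yaw": the turn about the tool's z in units of 8 degrees (1.0 is 8 degrees). A call has 1 to 5 rows; each row is the pose to reach, as a shift and turn from the pose commanded when the call began, along the tool's axes at that moment; what a row does not reach only later rows make up. A row lasts 1/10 s, in which the tool goes at most 50 mm and 8.59 degrees, less where a joint would pass 70% of its speed; a pose out of reach is approached as far as the arm can. A call with a gripper value outside its range is refused whole. "claw" is the closure in counts, from 0 (fully open) to 255 (shut), set as the call begins (left out, the last holds). The fingers move at their own pace and stop on an object; "squeeze" is the grip in N (left out, the last holds). Time passes only in rows, so rows that repeat a pose let the fingers close. It gives the time, the measured TCP pose, the force and the opening at its end, in the units of the state.
- sense(): the state, without advancing time (a new reading comes with each control period).
- read_camera(name): name is "scene" or "top" or "wrist"; returns a dict with "pixels" (384x512x3 uint8, red, green, blue), "camera_matrix" (3x3 intrinsics, pixels), "R" (3x3) and "t" (3): a world point X has camera coordinates R X + t. Camera axes: x right, y down, z forward; pixel columns grow to the right and rows downward; lengths in mm; the calibration is good to about 2 mm. The wrist camera is an equidistant fisheye: a pixel r from the principal point sees the ray r / f radians off the axis. A picture is of the moment at which its call begins. There is no depth.
- hand_in(): hands the job in, once; it reports no verdict.
Trained networks look in a picture, given as the dict that the camera call returned (one of the last four; its "shot" number tells which), for a name from the list of things; names that differ only in an ending like _2 or _b are one class to them, and where a whole thing is asked for, a point or a joint stands for the part that bears it (a point fixed in the world has none). Each returns a list of dicts, best first, with "score" (0 to 1); they miss things now and then, are a little off and sometimes report something else, mostly with a low value. They report only what shows in the picture. A call takes as long as a camera call. They do not tell look-alikes from the thing itself.
- trace(picture, query): "region" (384x512 bool, what is visible of it) and "extent" ([left, top, right, bottom] in pixels, round what is visible of it).
- tip_of(picture, query): "xy" ([column, row] in pixels: a listed point, or the origin of a listed thing).
The state is a dict: "t": time; "q": joint angles; "qvel": joint speeds; "joint_torque": joint torques, N m; "position": TCP position; "orientation": TCP orientation; "wrist_force": force on the tool from outside, world axes, zero at the start; "ft_torque": the same for the moment, N m; "finger_gap": opening from 0.0 (shut) to 1.0 (fully open).
Only numpy, scipy, OpenCV 4.12 (cv2) and the standard library are available. Lean on these libraries where they do the work, as an engineer would, in place of code of your own. Each camera call takes 0.05 s, during which the arm holds its last target. There are 200 camera calls.

## Task

Take the longer of the two steel pins from the wooden rack and lay it gently, centred and resting in both notches, in the V rest on the little bench slide's carriage. Then hold the big mushroom jog button down in one unbroken press for five seconds and let go, so that the slide carries the pin under the gauge gate and stops there. Leave the small button and everything else alone.

Things in the scene. Friction and masses are not known exactly. Their poses are not given: they have to be found in the camera images.
- pin_center (a point): Centre of the longer pin: a plain solid steel cylinder 24 mm in diameter and 100 mm long, about 330 g, lying level along this frame's x axis. It starts in one of the two places of the rack, its centre 44 mm above the bench, resting on two V notches.
- short_pin_center (a point): Centre of the shorter pin, 24 mm in diameter and 66 mm long, lying along this frame's x axis in the rack's other place. It stays where it is.
- rack: Fixed wooden rack, 120 mm (x) by 190 mm (y), board 12 mm thick, origin at the centre of its underside. Pin places at y = -50 and +50 mm, pins along x. In each, two V ribs 8 mm thick, 44 mm wide, tops 44 mm above the bench, stand at x = -27 and +27 mm; 46 mm is free between them for the fingers, which go down on either side of the pin.
- unit: Fixed grey bench gauging slide, origin at the centre of its underside. Base 140 mm (x) by 320 mm (y), 35 mm high; the carriage runs on it towards +y. A grey control box 70 mm (x) by 170 mm (y), 50 mm high, stands along its -x side, centred at x = -105, y = -20 mm, and carries two black push buttons with level tops.
- cradle (a point): Point on the carriage, moving with it, where the centre of a laid pin comes to be, 79 mm above the bench; the pin lies along this frame's y axis (the travel). The rest is two V ribs (90 degrees) at y = -27 and +27 mm, 8 mm thick, 44 mm wide, tops level with this point; 46 mm is free between them for the fingers. The deck, 90 (x) by 120 mm, lies 30 mm below.
- gate (a point): Fixed point under the middle of the gate, at the height of a laid pin's centre; the cradle point should stop near it. The gate is a dark steel bridge at y = +10 mm of the unit: posts at x = -60 and +60 mm, 24 mm thick along y, beam 109 to 125 mm above the bench, small dial up to 135 mm. The loaded carriage passes beneath.
- carriage (a joint): Carriage position in m along the unit's +y: 0 to 0.006 at the start, 0.080 directly under the gate, 0.120 at the end of its travel. It is held by a brake and runs forward at about 16 mm/s (after a soft start of about 0.4 s) while the jog button is pushed, half or fully; it stops at once when the button comes up and never runs back.
- jog_top (a point): Centre of the top of the jog button: the larger mushroom button, 44 mm across, its level top 73 mm above the bench when up; on the control box, at the end away from the gate. It is pushed straight down.
- jog (a joint): Jog button travel in m: 0 up, 0.008 fully down; sprung, starts to move at about 3 N and is fully down at about 6.5 N. It springs back when released. It counts as held when it is down by more than 0.004.
- stop_top (a point): Centre of the top of the small button, 26 mm across, top 73 mm above the bench, on the same control box 95 mm from the jog button towards the unit's +y. Not to be pressed.
- stop (a joint): Small button travel in m: 0 up, 0.008 down.
- tin: Bystander: upright tin, 60 mm across, 90 mm tall, origin under its centre.
- race: Bystander: steel bearing ring lying flat, 72 mm across, 20 mm high, origin under its centre.
- spanner: Bystander: spanner lying flat.
There are look-alikes about, which are no part of the job. Leave any turquoise look-alike of the part that bears pin_center alone.

How it is judged:
By the outcome, as a careful person would: the job done as asked, in the order asked, and still so for the second after the job is handed in, with the robot touching nothing.
It also fails if it takes over 58 s, if anything falls off the work surface, if the arm or the gripper's body presses on something with over 40 N, if the wrist force passes 120 N, or if a joint passes its speed limit or range.

## Working session

There is one attempt and no reset: what is moved stays moved. The work goes in short steps, Python scripts to look and compute and a tool call to move; the robot and the scene stay as the last step left them, time stands still between calls to the robot, and variables do not carry over. Pictures are saved under pics/ and viewed, about 8 in all and at most 12, crops included, and the job is handed in when it is done.

Besides the shell and the picture viewer there is one more tool, called after "Emit:" as name(argument=value, ...) on one line, values as JSON. carry_out: Moves the arm, as the interface text tells. Its arguments: {"type":"object","properties":{"targets":{"type":"array","items":{"type":"object","properties":{"tx":{"type":"number"},"ty":{"type":"number"},"tz":{"type":"number"},"yaw":{"type":"number"}}}},"claw":{"type":"number"},"squeeze":{"type":"number"}},"required":["targets"]}

```bash
ls; mkdir -p pics; cat > h.py <<'E'
from station import *
import numpy as np, cv2
def save(p,name): cv2.imwrite('pics/'+name,cv2.cvtColor(p['pixels'],cv2.COLOR_RGB2BGR))
def ray(p,xy):
    K=np.array(p['camera_matrix']);R=np.array(p['R']);t=np.array(p['t'])
    d=np.linalg.inv(K)@np.array([xy[0],xy[1],1.]); return -R.T@t, R.T@d
def rayw(p,xy):
    K=np.array(p['camera_matrix']);R=np.array(p['R']);t=np.array(p['t'])
    u=(xy[0]-K[0,2])/K[0,0];v=(xy[1]-K[1,2])/K[1,1];th=np.hypot(u,v);s=np.sin(th)/max(th,1e-9)
    return -R.T@t, R.T@np.array([u*s,v*s,np.cos(th)])
def atz(p,xy,z,w=False):
    c,d=(rayw if w else ray)(p,xy); return c+d*(z-c[2])/d[2]
E
python3 - <<'E'
from h import *
s=sense(); print({k:np.round(v,3) for k,v in s.items()})
H=dict(pin_center=44,short_pin_center=44,rack=0,unit=0,cradle=79,gate=79,jog_top=73,stop_top=73,tin=0,race=0,spanner=0)
ims=[]
for n in ['top','scene']:
    p=read_camera(n); ims.append(p); save(p,n+'1.png')
    for k,z in H.items():
        print(n,k,[(np.round(r['xy']).tolist(),round(r['score'],2),np.round(atz(p,r['xy'],z)[:2]).tolist()) for r in tip_of(p,k)[:3]])
cv2.imwrite('pics/both.png',cv2.cvtColor(np.vstack([ims[0]['pixels'],ims[1]['pixels']]),cv2.COLOR_RGB2BGR)[:, :])
E
```

```text
pics
{'t': np.float64(0.0), 'q': array([-1.309,  0.412, -0.013,  1.597,  0.006,  1.134, -0.082]), 'qvel': array([ 0.002,  0.002, -0.   ,  0.   , -0.001,  0.   , -0.   ]), 'joint_torque': array([-0.0000e+00, -5.8796e+01,  6.4100e-01, -2.9106e+01, -5.4000e-02,
        1.9000e-02,  0.0000e+00]), 'position': array([202.284, 590.83 , 221.816]), 'orientation': array([-0.   ,  0.164,  0.986, -0.001]), 'wrist_force': array([ 0.905, -0.523,  0.133]), 'ft_torque': array([-0.022,  0.006, -0.   ]), 'finger_gap': np.float64(1.001)}
top pin_center [([205.0, 263.0], 0.79, [375.0, 247.0]), ([268.0, 188.0], 0.7, [591.0, 62.0]), ([218.0, 202.0], 0.56, [552.0, 211.0])]
top short_pin_center [([186.0, 190.0], 0.6, [590.0, 305.0])]
top rack [([207.0, 196.0], 0.67, [578.0, 251.0])]
top unit [([346.0, 185.0], 0.79, [606.0, -181.0])]
top cradle []
top gate [([350.0, 176.0], 0.92, [616.0, -176.0])]
top jog_top [([383.0, 208.0], 0.44, [522.0, -265.0]), ([351.0, 214.0], 0.32, [506.0, -172.0])]
top stop_top [([352.0, 215.0], 0.51, [504.0, -177.0])]
top tin [([262.0, 139.0], 0.69, [758.0, 76.0])]
top race [([257.0, 267.0], 0.71, [358.0, 99.0])]
top spanner [([206.0, 135.0], 0.58, [775.0, 255.0])]
scene pin_center [([376.0, 276.0], 0.94, [595.0, 469.0]), ([288.0, 211.0], 0.77, [550.0, 208.0]), ([230.0, 204.0], 0.55, [617.0, 68.0])]
scene short_pin_center [([312.0, 241.0], 0.66, [595.0, 302.0])]
scene rack []
scene unit [([159.0, 173.0], 0.95, [620.0, -187.0]), ([157.0, 156.0], 0.65, [572.0, -237.0]), ([299.0, 236.0], 0.45, [577.0, 258.0])]
scene cradle [([134.0, 148.0], 0.96, [630.0, -252.0])]
scene gate [([156.0, 154.0], 0.92, [612.0, -184.0])]
scene jog_top [([156.0, 124.0], 0.63, [518.0, -269.0])]
scene stop_top [([185.0, 136.0], 0.63, [509.0, -168.0])]
scene tin [([203.0, 251.0], 0.6, [750.0, 77.0])]
scene race [([288.0, 160.0], 0.86, [364.0, 101.0])]
scene spanner [([261.0, 296.0], 0.71, [768.0, 263.0])]
```

View pics/top1.png

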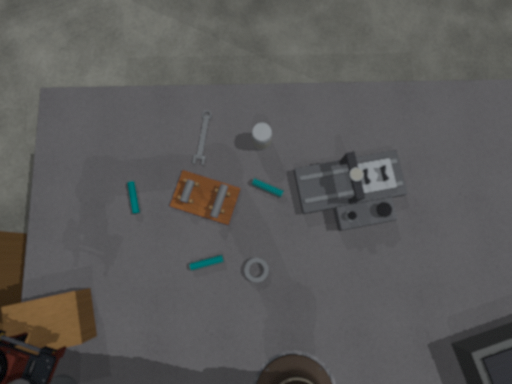

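View pics/scene1.png

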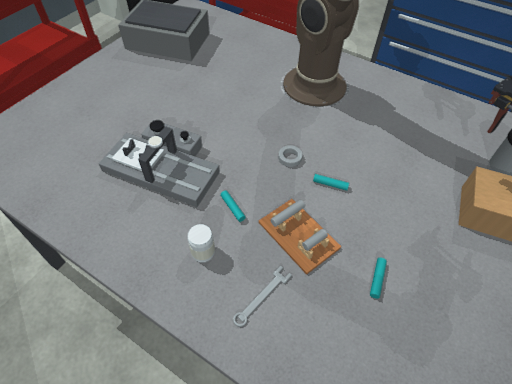

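The scene is clear. The long grey pin is at about (219,202) in the top view and the short one at (187,190), both in the rack. The three turquoise pins are look-alikes. The unit's jog button is at (384,210), its stop at (352,215), and the carriage at (378,176). Next I move over the long pin.

Emit:
carry_out(targets=[{"tx": -0.8,"ty": -0.44},{"tx": -1.65,"ty": -0.9},{"tx": -2.5,"ty": -1.36,"yaw": 0.3},{"tx": -3.35,"ty": -1.83,"yaw": 0.58},{"tx": -4.2,"ty": -2.3,"yaw": 0.58}])

```text
validation failed for argument at $.ta...
```

Emit:
carry_out(targets=[{"tx": -0.8,"ty": -0.44,"tz": 0,"yaw": 0},{"tx": -1.65,"ty": -0.9,"tz": 0,"yaw": 0},{"tx": -2.5,"ty": -1.36,"tz": 0,"yaw": 0.3},{"tx": -3.35,"ty": -1.83,"tz": 0,"yaw": 0.58},{"tx": -4.2,"ty": -2.3,"tz": 0,"yaw": 0.58}])

```text
t: 1.7
position: [365.0, 413.0, 222.9]
orientation: [0.0, 0.205, 0.979, 0.0]
wrist_force: [1.2, -0.2, -0.3]
finger_gap: 0.999
```

Emit:
carry_out(targets=[{"tx": -0.85,"ty": -0.37,"tz": 0,"yaw": 0},{"tx": -1.7,"ty": -0.75,"tz": 0,"yaw": 0},{"tx": -2.6,"ty": -1.14,"tz": 0,"yaw": 0},{"tx": -3.5,"ty": -1.54,"tz": 0,"yaw": 0},{"tx": -4.4,"ty": -1.94,"tz": 0,"yaw": 0}])

```text
t: 2.2
position: [528.0, 236.2, 223.0]
orientation: [0.0, 0.204, 0.979, 0.0]
wrist_force: [0.6, 0.1, 0.2]
finger_gap: 1.0
```

Emit:
carry_out(targets=[{"tx": -0.5,"ty": -0.22,"tz": 0.2,"yaw": 0},{"tx": -0.64,"ty": -0.28,"tz": 0.6,"yaw": 0},{"tx": -0.64,"ty": -0.28,"tz": 0.8,"yaw": 0},{"tx": -0.64,"ty": -0.28,"tz": 0.8,"yaw": 0}])

```text
t: 2.6
position: [549.3, 212.4, 181.1]
orientation: [-0.001, 0.204, 0.979, -0.001]
wrist_force: [-0.4, -0.7, 0.2]
finger_gap: 1.001
```

```bash
cat >> h.py <<'E'
def pinfit(p,q,z,w=True):
    """axis line + midpoint of a pin from its mask, on plane z; returns list of (score, centre, angle deg, length, width)"""
    out=[]
    for r in trace(p,q)[:3]:
        ys,xs=np.nonzero(r['region'])
        P=np.array([atz(p,(x,y),z,w)[:2] for x,y in zip(xs,ys)],np.float32)
        (c,sz,a)=cv2.minAreaRect(P); 
        if sz[0]<sz[1]: a+=90
        out.append((round(r['score'],2),np.round(c,1).tolist(),round(a%180,1),np.round(sorted(sz),1).tolist(),r['extent']))
    return out
E
python3 - <<'E'
from h import *
p=read_camera('wrist'); save(p,'w1.png'); s=sense(); print(s['t'],s['position'],s['orientation'])
print('cam',-np.array(p['R']).T@p['t'],p['camera_matrix'])
for q in ['pin_center','short_pin_center']:
    print(q,[(np.round(r['xy'],1),round(r['score'],2),np.round(atz(p,r['xy'],44,True)[:2],1)) for r in tip_of(p,q)[:4]]); print(pinfit(p,q,50))
E
```

```text
2.65 [549.58303168 213.05024286 182.20354976] [-7.80017921e-04  2.03282111e-01  9.79119868e-01 -2.41939203e-04]
cam [473.61973514 247.05832774 344.09653956] [[297.31863964   0.         250.51093451]
 [  0.         297.31863964 187.63854491]
 [  0.           0.           1.        ]]
pin_center [(array([445.4, 113.1]), 0.96, array([567.3, 452.5])), (array([247.7, 189.1]), 0.69, array([560.9, 205.1])), (array([219.3,  18.5]), 0.64, array([386.6, 250.3]))]
[(0.81, [558.1, 209.8], 161.1, [25.5, 104.9], [236.8, 139.9, 264.8, 232.5]), (0.8, [567.0, 450.4], 12.6, [25.9, 96.9], [424.8, 75.9, 465.5, 148.8]), (0.61, [586.6, 83.1], 66.1, [25.8, 94.9], [127.5, 237.7, 200.1, 258.3])]
short_pin_center [(array([343.3, 175.5]), 0.88, array([587.9, 305.9]))]
[(0.93, [587.6, 303.1], 162.7, [26.5, 70.5], [329.0, 146.4, 358.3, 208.2])]
```

View pics/w1.png

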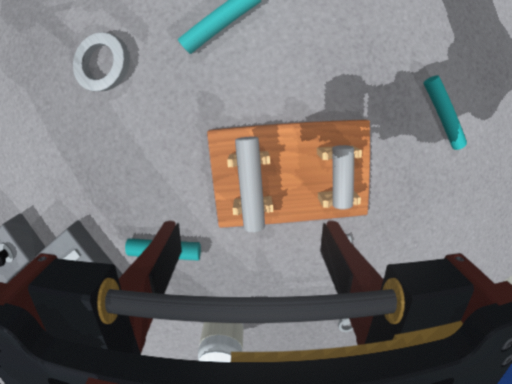

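The wrist view shows the long pin at (251,186) between two ribs, with the short one at (343,177). They are about 98 mm apart and lie at about 162°. The pin centre comes out at (558,210). Next I lower and check again.

Emit:
carry_out(targets=[{"tx": -0.1,"ty": 0.01,"tz": 0.4,"yaw": -0.35},{"tx": -0.18,"ty": 0.01,"tz": 1.0,"yaw": -0.69},{"tx": -0.18,"ty": 0.01,"tz": 1.4,"yaw": -0.69},{"tx": -0.18,"ty": 0.01,"tz": 1.4,"yaw": -0.69}])

```text
t: 3.25
position: [557.4, 208.9, 110.6]
orientation: [-0.002, 0.156, 0.988, -0.001]
wrist_force: [-1.1, 0.3, -0.4]
finger_gap: 1.0
```

```bash
python3 - <<'E'
from h import *
p=read_camera('wrist'); save(p,'w2.png'); s=sense(); print(s['t'],s['position'],s['orientation'])
print('cam',-np.array(p['R']).T@p['t'])
for q in ['pin_center','short_pin_center']:
    print(q,[(np.round(r['xy'],1),round(r['score'],2),np.round(atz(p,r['xy'],44,True)[:2],1)) for r in tip_of(p,q)[:4]]); print(pinfit(p,q,47))
E
```

```text
3.3 [558.30500293 209.24108417 112.28453675] [-7.64222637e-04  1.56316402e-01  9.87706641e-01 -4.34762281e-04]
cam [478.98130177 236.09758221 273.6941475 ]
pin_center [(array([250.5, 199.7]), 0.92, array([557.8, 209.9])), (array([485. , 135.1]), 0.68, array([567.1, 447.4])), (array([138. , 261.3]), 0.58, array([585. ,  88.5]))]
[(0.98, [584.5, 85.1], 63.8, [26.1, 93.2], [93.2, 246.2, 184.5, 280.7]), (0.85, [558.7, 208.8], 160.0, [25.3, 105.3], [233.7, 140.1, 268.2, 258.7]), (0.68, [396.3, 224.3], 103.8, [23.0, 39.0], [177.6, 0.0, 229.9, 25.2])]
short_pin_center [(array([363.6, 198.7]), 0.74, array([587.4, 302.7]))]
[(0.91, [589.2, 304.1], 160.9, [27.1, 72.6], [346.4, 159.4, 386.2, 239.3])]
```

View pics/w2.png

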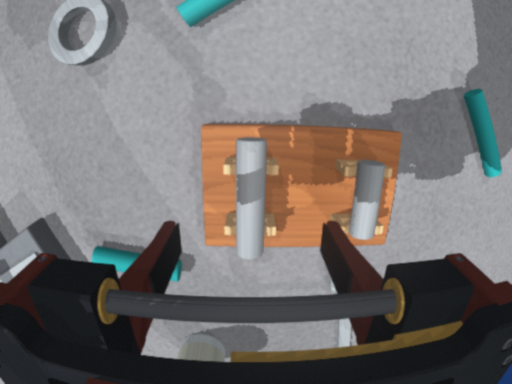

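The pin lies vertical in the image on the camera's centre column, at (251,200). It is aligned with the tool and centred to about 1 mm. Descending to grip.

Emit:
carry_out(targets=[{"tx": 0,"ty": 0,"tz": 0.5,"yaw": 0},{"tx": 0,"ty": 0,"tz": 1.0,"yaw": 0},{"tx": 0,"ty": 0,"tz": 1.4,"yaw": 0},{"tx": 0,"ty": 0,"tz": 1.65,"yaw": 0},{"tx": 0,"ty": 0,"tz": 1.74,"yaw": 0}])

```text
t: 4.0
position: [558.9, 209.0, 25.2]
orientation: [-0.0, 0.157, 0.988, -0.0]
wrist_force: [0.5, -0.5, 1.2]
finger_gap: 1.001
```

Emit:
carry_out(targets=[{"tx": 0,"ty": 0,"tz": 0,"yaw": 0},{"tx": 0,"ty": 0,"tz": 0,"yaw": 0},{"tx": 0,"ty": 0,"tz": 0,"yaw": 0},{"tx": 0,"ty": 0,"tz": 0,"yaw": 0},{"tx": 0,"ty": 0,"tz": 0,"yaw": 0}], claw=255, squeeze=30)

```text
t: 4.5
position: [559.3, 209.1, 26.1]
orientation: [0.0, 0.157, 0.988, 0.0]
wrist_force: [-0.1, 0.7, 0.2]
finger_gap: 0.58
```

Emit:
carry_out(targets=[{"tx": 0,"ty": 0,"tz": 0,"yaw": 0},{"tx": 0,"ty": 0,"tz": 0,"yaw": 0},{"tx": 0,"ty": 0,"tz": 0,"yaw": 0}])

```text
t: 4.8
position: [559.0, 209.0, 25.7]
orientation: [0.0, 0.157, 0.988, 0.0]
wrist_force: [0.3, -0.4, -0.3]
finger_gap: 0.312
```

Emit:
carry_out(targets=[{"tx": 0,"ty": 0,"tz": 0,"yaw": 0},{"tx": 0,"ty": 0,"tz": 0,"yaw": 0},{"tx": 0,"ty": 0,"tz": 0,"yaw": 0}])

```text
t: 5.1
position: [558.7, 208.0, 25.5]
orientation: [-0.0, 0.157, 0.988, -0.001]
wrist_force: [-1.4, -4.4, 2.1]
finger_gap: 0.268
```

Emit:
carry_out(targets=[{"tx": 0,"ty": 0,"tz": -0.1,"yaw": 0},{"tx": 0,"ty": 0,"tz": -0.4,"yaw": 0},{"tx": 0,"ty": 0,"tz": -0.9,"yaw": 0},{"tx": 0,"ty": 0,"tz": -1.5,"yaw": 0},{"tx": 0,"ty": 0,"tz": -2.2,"yaw": 0}])

```text
t: 5.6
position: [558.5, 209.5, 137.1]
orientation: [-0.0, 0.156, 0.988, 0.0]
wrist_force: [1.5, 0.8, -2.6]
finger_gap: 0.264
```

Emit:
carry_out(targets=[{"tx": -0.2,"ty": -0.4,"tz": -0.6,"yaw": 0.2},{"tx": -0.55,"ty": -1.1,"tz": -1.2,"yaw": 0.8},{"tx": -0.95,"ty": -1.9,"tz": -1.6,"yaw": 1.6},{"tx": -1.4,"ty": -2.75,"tz": -1.8,"yaw": 2.4},{"tx": -1.8,"ty": -3.6,"tz": -2.0,"yaw": 3.2}])

```text
t: 6.1
position: [589.4, 8.9, 238.0]
orientation: [0.001, 0.373, 0.928, 0.001]
wrist_force: [-0.1, 0.0, -3.4]
finger_gap: 0.268
```

```bash
cat >> h.py <<'E'
def shift(x,y,z,ang):
    """tool shift (units) and yaw (units) from present pose to world x,y,z with tool x at world angle ang deg"""
    s=sense(); w,a,b,c=s['orientation']; A=2*np.degrees(np.arctan2(b,a)); r=np.radians(A)
    d=np.array([x,y,z])-s['position']; ex=np.array([np.cos(r),np.sin(r)]); ey=np.array([np.sin(r),-np.cos(r)])
    print('t',s['t'],'pos',np.round(s['position'],1),'toolx ang',round(A,1),'q7',round(s['q'][6],2),'F',np.round(s['wrist_force'],1),'gap',s['finger_gap'])
    print('shift',np.round([d[:2]@ex/50,d[:2]@ey/50,-d[2]/50,((A-ang+180)%360-180)/8],3))
E
python3 -c "
from h import *
shift(640,-310,240,100)"
```

```text
t 6.1 pos [589.4   8.9 238. ] toolx ang 136.2 q7 0.83 F [-0.1  0.  -3.4] gap 0.26807298745580016
shift [-5.144 -3.903 -0.039  4.524]
```

Emit:
carry_out(targets=[{"tx": -0.7,"ty": -0.53,"tz": 0,"yaw": 0.8},{"tx": -1.4,"ty": -1.06,"tz": 0,"yaw": 1.7},{"tx": -2.15,"ty": -1.63,"tz": 0,"yaw": 2.6},{"tx": -2.9,"ty": -2.2,"tz": 0,"yaw": 3.5},{"tx": -3.65,"ty": -2.77,"tz": 0,"yaw": 4.5}])

```text
t: 6.6
position: [626.0, -217.2, 237.0]
orientation: [0.0, 0.642, 0.767, 0.001]
wrist_force: [-0.0, 0.2, -3.0]
finger_gap: 0.267
```

```bash
python3 -c "
from h import *
shift(640,-310,240,100)"
```

```text
t 6.6 pos [ 626.  -217.2  237. ] toolx ang 100.2 q7 0.66 F [-0.   0.2 -3. ] gap 0.2673647916714985
shift [-1.877 -0.052 -0.06   0.02 ]
```

Emit:
carry_out(targets=[{"tx": -0.7,"ty": -0.02,"tz": 0,"yaw": 0},{"tx": -1.3,"ty": -0.04,"tz": 0,"yaw": 0},{"tx": -1.7,"ty": -0.05,"tz": 0,"yaw": 0},{"tx": -1.88,"ty": -0.05,"tz": 0,"yaw": 0},{"tx": -1.88,"ty": -0.05,"tz": 0,"yaw": 0}])

```text
t: 7.1
position: [639.9, -309.8, 236.0]
orientation: [0.0, 0.641, 0.768, 0.0]
wrist_force: [-0.5, -0.4, -2.7]
finger_gap: 0.266
```

```bash
python3 - <<'E'
from h import *
p=read_camera('wrist'); save(p,'w3.png'); s=sense(); print(s['t'],s['position'],s['orientation'])
print('cam',-np.array(p['R']).T@p['t'])
H=dict(unit=0,cradle=79,gate=79,jog_top=73,stop_top=73)
for q,z in H.items():
    print(q,[(np.round(r['xy'],1),round(r['score'],2),np.round(atz(p,r['xy'],z,True)[:2],1)) for r in tip_of(p,q)[:4]])
for q,z in [('jog_top',73),('stop_top',73)]:
    for r in trace(p,q)[:2]:
        ys,xs=np.nonzero(r['region']); print(q,r['score'],r['extent'],atz(p,(xs.mean(),ys.mean()),z,True))
print(pinfit(p,'pin_center',220))
E
```

```text
7.15 [ 640.19904731 -308.33580995  235.88507244] [-1.40430802e-04  6.40106480e-01  7.68286074e-01  4.27727917e-04]
cam [ 625.76584173 -226.09238381  398.82021039]
unit [(array([247.6,  66.6]), 0.68, array([ 615.2, -188.4]))]
cradle [(array([244.2, 120. ]), 0.82, array([ 624. , -253.2]))]
gate [(array([245.8,  47.3]), 0.72, array([ 611.6, -175.4]))]
jog_top []
stop_top [(array([153.5,  37.8]), 0.88, array([ 507.6, -176.4]))]
jog_top 0.81 [132.8, 100.8, 173.1, 136.1] [ 521.33185473 -267.60581142   73.        ]
stop_top 0.84 [142.9, 25.0, 161.1, 49.4] [ 505.20195005 -175.11436048   73.        ]
[(0.75, [644.9, -331.5], 100.0, [30.9, 140.7], [225.8, 156.8, 276.9, 328.4])]
```

View pics/w3.png

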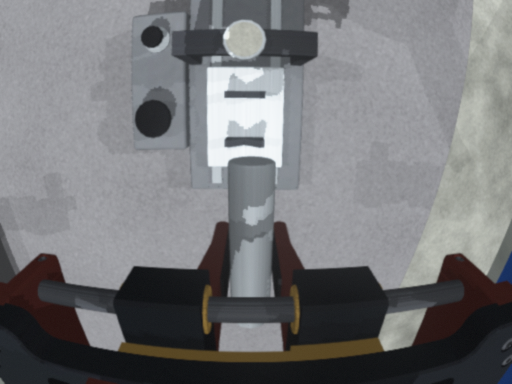

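The wrist view shows the carriage deck (white) at (245,118), with ribs at (245,94) and (244,142). Jog is at (153,118), stop at (152,37), and the gate is at the top. The held pin is vertical on column 251. I'll refine the cradle from the ribs and the deck.

```bash
python3 - <<'E'
from h import *
p=read_camera('wrist'); g=cv2.cvtColor(p['pixels'],cv2.COLOR_RGB2GRAY)
def f(x,y,z): return atz(p,(x,y),z,True)[:2]
for nm,(r0,r1) in dict(far=(88,100),near=(135,148)).items():
    m=np.zeros_like(g); m[r0:r1,215:278]=(g[r0:r1,215:278]<95)
    n,l,st,c=cv2.connectedComponentsWithStats(m); i=1+np.argmax(st[1:,4])
    x,y,w,h=st[i,:4]; print(nm,st[i],c[i],'mid@79',f(*c[i],79),'ends',f(x-.5,y+h/2,79),f(x+w-.5,y+h/2,79))
# deck edges: rows scan
L=[];R=[]
for y in list(range(75,155,4)):
    row=np.where(g[y,195:300]>130)[0]+195
    L.append(f(row.min()-.5,y,49));R.append(f(row.max()+.5,y,49))
L,R=np.array(L),np.array(R)
for E in (L,R):
    v=cv2.fitLine(E.astype(np.float32),cv2.DIST_HUBER,0,.01,.01).ravel(); print('edge',np.degrees(np.arctan2(v[1],v[0]))%180,v[2:])
print('mid',((L+R)/2).mean(0),'width',np.median(np.linalg.norm(L-R,axis=1)))
for y in [86,90,92,94,96,98,100,136,138,140,142,144,146,148,150]: print(y,g[y,225:265:5])
s=sense();print(s['t'])
c=cv2.resize(p['pixels'][50:180,190:300],None,fx=5,fy=5,interpolation=cv2.INTER_CUBIC); cv2.imwrite('pics/crop.png',cv2.cvtColor(c,cv2.COLOR_RGB2BGR)[:600])
E
```

```text
far [226  93  38   6 170] [244.40588235  95.35294118] mid@79 [ 619.67848407 -225.49895745] ends [ 600.03687156 -229.6180278 ] [ 639.67075396 -222.46258973]
near [226 139  37   9 272] [243.89705882 142.28676471] mid@79 [ 628.22416245 -275.65604757] ends [ 608.75275989 -280.5054084 ] [ 648.31597892 -273.28610936]
edge 98.68028 [ 562.6441  -242.55025]
edge 101.842354 [ 686.41156 -233.55614]
mid [ 625.58074635 -244.71105991] width 123.63118239931973
86 [243 193 191 193 196 192 191 189]
90 [242 190 189 190 190 192 191 188]
92 [165 122 126 130 141 141 140 136]
94 [97 83 87 86 85 84 85 77]
96 [96 84 84 85 84 84 83 80]
98 [131 106 109 112 112 106 105  92]
100 [232 228 224 222 224 222 229 229]
136 [242 184 191 192 188 193 188 191]
138 [195 106 122 122 119 137 129 135]
140 [107  72  77  81  83  77  74  71]
142 [100  85  87  87  85  86  85  82]
144 [100  84  84  86  86  84  85  87]
146 [102  85  98 141 153 103  85  86]
148 [186 154 214 238 236 228 180 135]
150 [241 234 241 246 244 245 241 239]
7.6
```

View pics/crop.png

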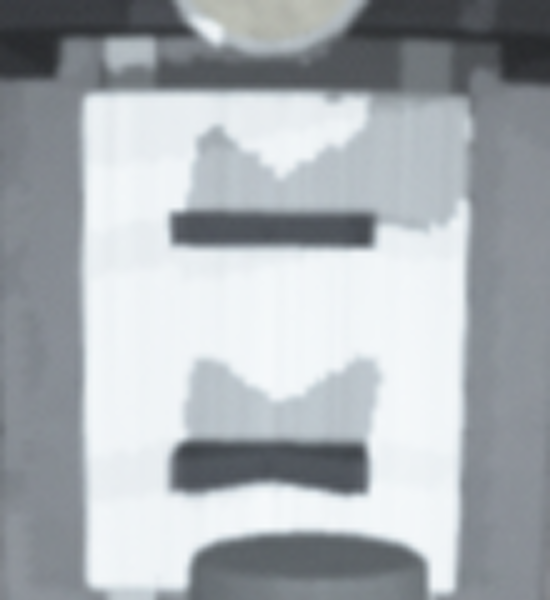

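The ribs give the cradle at (624.3, −252.2), with the unit's travel at about 100°. This matches the network's (624, −253). I'll move above it and come down to 30 mm over the rest.

Emit:
carry_out(targets=[{"tx": 0.4,"ty": -0.04,"tz": 0,"yaw": 0.05},{"tx": 0.9,"ty": -0.08,"tz": 0.1,"yaw": 0.05},{"tx": 1.14,"ty": -0.1,"tz": 0.5,"yaw": 0.05},{"tx": 1.18,"ty": -0.1,"tz": 1.1,"yaw": 0.05},{"tx": 1.18,"ty": -0.1,"tz": 1.8,"yaw": 0.05}])

```text
t: 8.1
position: [625.5, -251.0, 146.1]
orientation: [0.001, 0.642, 0.766, 0.001]
wrist_force: [0.4, -1.0, -3.2]
finger_gap: 0.262
```

Emit:
carry_out(targets=[{"tx": 0,"ty": 0,"tz": 0.5,"yaw": 0},{"tx": 0,"ty": 0,"tz": 0.8,"yaw": 0},{"tx": 0,"ty": 0,"tz": 0.95,"yaw": 0},{"tx": 0,"ty": 0,"tz": 1.0,"yaw": 0},{"tx": 0,"ty": 0,"tz": 1.0,"yaw": 0}])

```text
t: 8.6
position: [625.0, -252.4, 96.4]
orientation: [0.001, 0.643, 0.766, 0.0]
wrist_force: [0.7, -0.0, -3.6]
finger_gap: 0.267
```

```bash
python3 - <<'E'
from h import *
p=read_camera('wrist'); shift(624.3,-252.2,60,100)
print('cam',-np.array(p['R']).T@p['t'])
for a in ('cradle','gate'): print(a,[(np.round(r['xy'],1),round(r['score'],2),np.round(atz(p,r['xy'],79,True)[:2],1)) for r in tip_of(p,a)[:2]])
a=cv2.resize(p['pixels'][60:360,150:350],None,fx=2,fy=2,interpolation=cv2.INTER_CUBIC)
q=read_camera('scene'); b=cv2.resize(q['pixels'][100:220,90:210],(400,400),interpolation=cv2.INTER_CUBIC)
o=np.zeros((600,800,3),np.uint8); o[:,:400]=a; o[:400,400:]=b
cv2.imwrite('pics/c4.png',o[...,::-1])
E
```

```text
t 8.65 pos [ 625.1 -252.4   96.8] toolx ang 100.0 q7 0.77 F [-0.2 -1.3 -3.5] gap 0.267692849960945
shift [ 0.007 -0.016  0.736 -0.003]
cam [ 611.22129339 -168.46561359  259.19634675]
cradle []
gate []
```

View pics/c4.png

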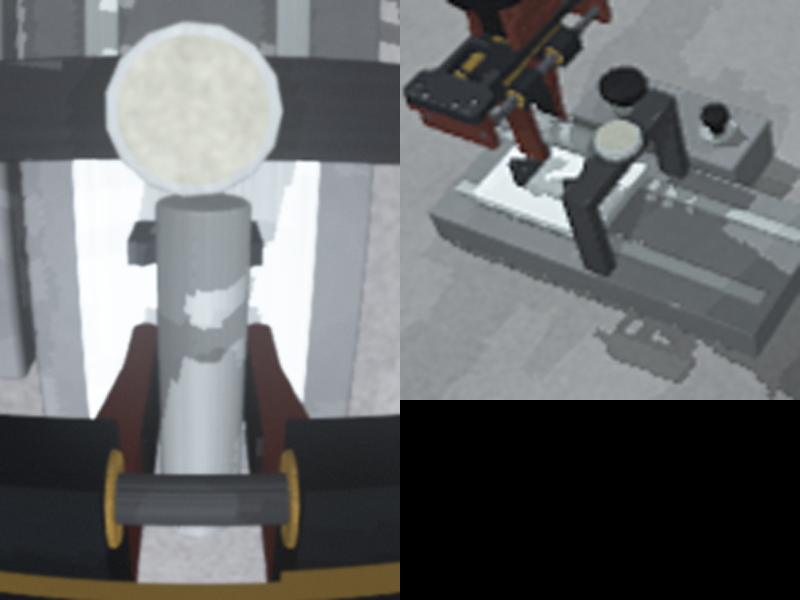

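The far rib spans crop columns 129–263 and the pin 158–250 at the same row. So the pin sits a little to the right of the notch, about 2 mm. I'll measure that exactly.

```bash
cat >> h.py <<'E'
def lateral():
    p=read_camera('wrist'); s=sense(); g=cv2.cvtColor(p['pixels'],cv2.COLOR_RGB2GRAY).astype(float)
    w,a,b,c=s['orientation']; r=2*np.arctan2(b,a); ex=np.array([np.cos(r),np.sin(r)]); ey=np.array([np.sin(r),-np.cos(r)])
    print('t',s['t'],np.round(s['position'],1),np.round(s['wrist_force'],1),s['finger_gap'])
    for y in range(166,200,2):
        d=np.abs(np.gradient(g[y,200:300])); k=[200+i for i in range(1,99) if d[i]>25 and d[i]>=d[i-1] and d[i]>d[i+1]]
        print(y,k)
    return p,s,ex,ey
E
python3 -c "
from h import *
p,s,ex,ey=lateral()
for nm,xy,z in [('rib',(248,181),79),('pinL',(229,181),116),('pinR',(275,181),116)]:
    d=atz(p,xy,z,True)[:2]-s['position'][:2]; print(nm,d@ex,d@ey)
"
```

```text
t 8.85 [ 625.  -252.2   96.6] [-0.4  0.1 -3.1] 0.2634885740724077
166 [227, 275]
168 [227, 275]
170 [218]
172 [217, 278]
174 [216, 279]
176 [215, 279]
178 [214, 280]
180 [213, 281]
182 [213, 281]
184 [213, 281]
186 [213, 281]
188 [213, 281]
190 [214, 280]
192 [228, 280]
194 [228, 275]
196 [228]
198 [228]
rib 31.480600669675063 -0.24851765290871963
pinL 42.44350499848032 -9.578329147501638
pinR 42.44613421532008 13.62490053658814
```

```bash
python3 -c "
from h import *
p=read_camera('wrist'); s=sense(); w,a,b,c=s['orientation']; r=2*np.arctan2(b,a); ex=np.array([np.cos(r),np.sin(r)])
g=cv2.cvtColor(p['pixels'],cv2.COLOR_RGB2GRAY)
print('col252',list(zip(range(148,176),g[148:176,252]))); print('col220',list(zip(range(164,200),g[164:200,220],g[164:200,278])))
for y in (158,160,162,164,166): print('pin end top',y,(atz(p,(252,y),128,True)[:2]-s['position'][:2])@ex, 'bottom z104',(atz(p,(252,y),104.5,True)[:2]-s['position'][:2])@ex)
for y in (170,172,178,180,182,190,192,194): print('rib',y,(atz(p,(220,y),79,True)[:2]-s['position'][:2])@ex)
"
```

```text
col252 [(148, np.uint8(214)), (149, np.uint8(214)), (150, np.uint8(214)), (151, np.uint8(215)), (152, np.uint8(217)), (153, np.uint8(219)), (154, np.uint8(218)), (155, np.uint8(216)), (156, np.uint8(202)), (157, np.uint8(165)), (158, np.uint8(128)), (159, np.uint8(119)), (160, np.uint8(117)), (161, np.uint8(117)), (162, np.uint8(119)), (163, np.uint8(120)), (164, np.uint8(122)), (165, np.uint8(136)), (166, np.uint8(157)), (167, np.uint8(165)), (168, np.uint8(162)), (169, np.uint8(161)), (170, np.uint8(160)), (171, np.uint8(160)), (172, np.uint8(161)), (173, np.uint8(160)), (174, np.uint8(160)), (175, np.uint8(161))]
col220 [(164, np.uint8(238), np.uint8(219)), (165, np.uint8(232), np.uint8(219)), (166, np.uint8(226), np.uint8(219)), (167, np.uint8(225), np.uint8(219)), (168, np.uint8(224), np.uint8(219)), (169, np.uint8(212), np.uint8(216)), (170, np.uint8(160), np.uint8(197)), (171, np.uint8(105), np.uint8(166)), (172, np.uint8(86), np.uint8(134)), (173, np.uint8(83), np.uint8(115)), (174, np.uint8(82), np.uint8(101)), (175, np.uint8(85), np.uint8(89)), (176, np.uint8(84), np.uint8(
[... 671 characters left out ...]
, np.uint8(251)), (196, np.uint8(253), np.uint8(251)), (197, np.uint8(253), np.uint8(251)), (198, np.uint8(253), np.uint8(249)), (199, np.uint8(253), np.uint8(248))]
pin end top 158 56.79768041124537 bottom z104 51.77907506213405
pin end top 160 55.87244539166011 bottom z104 50.68830770729112
pin end top 162 54.944460191970464 bottom z104 49.59429814196724
pin end top 164 54.013628166384265 bottom z104 48.496932429624344
pin end top 166 53.07985155829559 bottom z104 47.396095324176656
rib 170 38.68907136203133
rib 172 37.389815715403074
rib 178 33.4637200529955
rib 180 32.14509227784043
rib 182 30.82125171074634
rib 190 25.470686339278007
rib 192 24.118455223345645
rib 194 22.760064068610664
```

Emit:
carry_out(targets=[{"tx": -0.015,"ty": -0.027,"tz": 0.05,"yaw": 0},{"tx": -0.03,"ty": -0.054,"tz": 0.2,"yaw": 0},{"tx": -0.03,"ty": -0.054,"tz": 0.4,"yaw": 0},{"tx": -0.03,"ty": -0.054,"tz": 0.52,"yaw": 0},{"tx": -0.03,"ty": -0.054,"tz": 0.52,"yaw": 0}])

```text
t: 9.4
position: [621.1, -253.5, 67.9]
orientation: [-0.001, 0.643, 0.766, -0.0]
wrist_force: [-0.2, -0.2, -2.8]
finger_gap: 0.263
```

```bash
python3 -c "
from h import *
p,s,ex,ey=lateral()
a=cv2.resize(p['pixels'][120:300,170:330],None,fx=3,fy=3,interpolation=cv2.INTER_CUBIC)
cv2.imwrite('pics/c5.png',a[...,::-1])
"
```

```text
t 9.45 [ 621.6 -253.7   68.6] [-0.1 -0.3 -2.9] 0.2644126395546594
166 []
168 [227]
170 [227]
172 [227]
174 [227, 275]
176 [227, 275]
178 [227, 275]
180 [220]
182 [219, 288]
184 [218, 289]
186 [217, 290]
188 [216, 291]
190 [216, 274, 291]
192 [215, 274, 292]
194 [214, 274, 293]
196 [214, 274, 293]
198 [214, 274, 293]
```

View pics/c5.png

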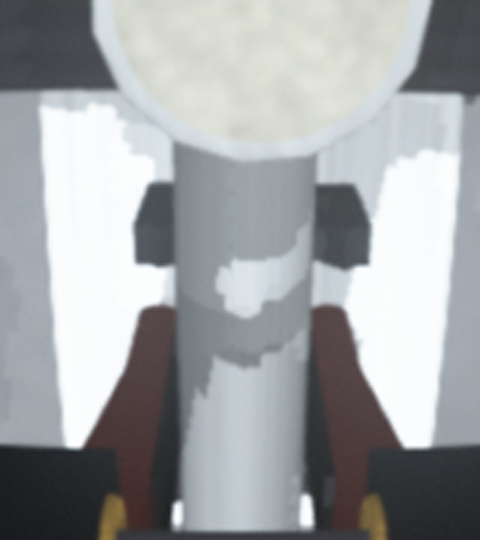

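The pin is now about 1 mm to the left of the notch: ribs 214–293, pin 227–274. I'll apply a small correction and lower slowly, watching the force.

Emit:
carry_out(targets=[{"tx": 0,"ty": 0.02,"tz": 0.02,"yaw": 0},{"tx": 0,"ty": 0.02,"tz": 0.06,"yaw": 0},{"tx": 0,"ty": 0.02,"tz": 0.1,"yaw": 0},{"tx": 0,"ty": 0.02,"tz": 0.13,"yaw": 0},{"tx": 0,"ty": 0.02,"tz": 0.15,"yaw": 0}])

```text
t: 9.95
position: [623.0, -253.7, 62.0]
orientation: [-0.0, 0.643, 0.766, 0.0]
wrist_force: [0.1, -0.8, -3.8]
finger_gap: 0.266
```

```bash
python3 -c "
from h import *
p,s,ex,ey=lateral()
"
```

```text
t 10.0 [ 623.  -253.7   61.9] [-0.4 -0.6 -3.3] 0.26869114733540617
166 []
168 []
170 []
172 []
174 [227]
176 [227, 275]
178 [227, 275]
180 [227, 275]
182 [215]
184 [215, 287]
186 [214, 287]
188 [213, 288]
190 [212, 289]
192 [211, 274, 290]
194 [211, 274, 291]
196 [210, 274, 291]
198 [209, 274, 292]
```

Rib mid and pin mid are both about column 251, so it's aligned. Final millimetres now.

Emit:
carry_out(targets=[{"tx": 0,"ty": 0,"tz": 0.01,"yaw": 0},{"tx": 0,"ty": 0,"tz": 0.02,"yaw": 0},{"tx": 0,"ty": 0,"tz": 0.03,"yaw": 0},{"tx": 0,"ty": 0,"tz": 0.03,"yaw": 0}])

```text
t: 10.4
position: [623.1, -253.8, 60.9]
orientation: [0.0, 0.643, 0.766, 0.0]
wrist_force: [-0.5, -0.6, -0.8]
finger_gap: 0.263
```

Emit:
carry_out(targets=[{"tx": 0,"ty": 0,"tz": 0.008,"yaw": 0},{"tx": 0,"ty": 0,"tz": 0.008,"yaw": 0}], squeeze=5)

```text
t: 10.6
position: [623.1, -253.9, 60.7]
orientation: [0.0, 0.643, 0.766, 0.0]
wrist_force: [-2.2, 1.0, 2.7]
finger_gap: 0.27
```

Emit:
carry_out(targets=[{"tx": 0,"ty": 0,"tz": 0,"yaw": 0},{"tx": 0,"ty": 0,"tz": 0,"yaw": 0},{"tx": 0,"ty": 0,"tz": 0,"yaw": 0},{"tx": 0,"ty": 0,"tz": 0,"yaw": 0},{"tx": 0,"ty": 0,"tz": 0,"yaw": 0}], claw=100)

```text
t: 11.1
position: [623.1, -253.8, 60.2]
orientation: [0.0, 0.643, 0.766, 0.0]
wrist_force: [0.5, 1.0, 0.1]
finger_gap: 0.606
```

Emit:
carry_out(targets=[{"tx": 0,"ty": 0,"tz": -0.1,"yaw": 0},{"tx": 0,"ty": 0,"tz": -0.5,"yaw": 0},{"tx": 0,"ty": 0,"tz": -1.2,"yaw": 0},{"tx": -0.4,"ty": 0,"tz": -2.1,"yaw": 0},{"tx": -1.0,"ty": 0,"tz": -2.8,"yaw": 0}])

```text
t: 11.6
position: [632.8, -301.6, 203.3]
orientation: [0.001, 0.642, 0.767, 0.001]
wrist_force: [1.3, -0.6, -0.7]
finger_gap: 0.607
```

Emit:
carry_out(targets=[{"tx": 0,"ty": 0,"tz": -0.3,"yaw": 0},{"tx": 0,"ty": 0,"tz": -0.3,"yaw": 0}])

```text
t: 11.8
position: [632.4, -304.4, 218.0]
orientation: [0.002, 0.643, 0.765, 0.001]
wrist_force: [-0.1, -0.6, -0.9]
finger_gap: 0.609
```

```bash
python3 - <<'E'
from h import *
p=read_camera('wrist'); shift(521,-267,130,100)
print('cam',-np.array(p['R']).T@p['t']); print(pinfit(p,'pin_center',83))
for q in ['cradle','gate','pin_center','jog_top','stop_top']:
    print(q,[(np.round(r['xy'],1),round(r['score'],2),np.round(atz(p,r['xy'],73 if 'top' in q else 79,True)[:2],1)) for r in tip_of(p,q)[:2]])
for q in ['jog_top','stop_top']:
    for r in trace(p,q)[:1]:
        ys,xs=np.nonzero(r['region']); print(q,r['score'],r['extent'],atz(p,(xs.mean(),ys.mean()),73,True))
a=cv2.resize(p['pixels'][20:220,110:310],None,fx=3,fy=3,interpolation=cv2.INTER_CUBIC)
cv2.imwrite('pics/c6.png',a[...,::-1])
E
```

```text
t 11.85 pos [ 631.9 -302.6  215.6] toolx ang 100.0 q7 0.79 F [-0.7  0.4 -1.4] gap 0.6107572998086315
shift [ 1.086 -2.062  1.712 -0.003]
cam [ 618.28194761 -220.29465925  380.64845107]
[(0.86, [623.5, -251.4], 100.2, [23.8, 101.2], [237.6, 78.6, 263.0, 174.7])]
cradle [(array([248.2, 128. ]), 0.95, array([ 623. , -253.7]))]
gate [(array([250.2,  50.5]), 0.78, array([ 611.3, -175.4]))]
pin_center [(array([246.8, 127. ]), 0.74, array([ 621.4, -252.9]))]
jog_top [(array([153.8, 125.7]), 0.89, array([ 522.9, -267. ])), (array([251.5,  51.9]), 0.55, array([ 612.8, -175.7]))]
stop_top [(array([152.1,  40.9]), 0.85, array([ 507.4, -176.6])), (array([248.4, 127.9]), 0.31, array([ 623.3, -254.2]))]
jog_top 0.7 [208.7, 70.8, 293.2, 172.6] [ 623.16685893 -247.74281748   73.        ]
stop_top 0.57 [139.6, 30.1, 162.5, 50.6] [ 504.84807714 -175.30137905   73.        ]
```

View pics/c6.png

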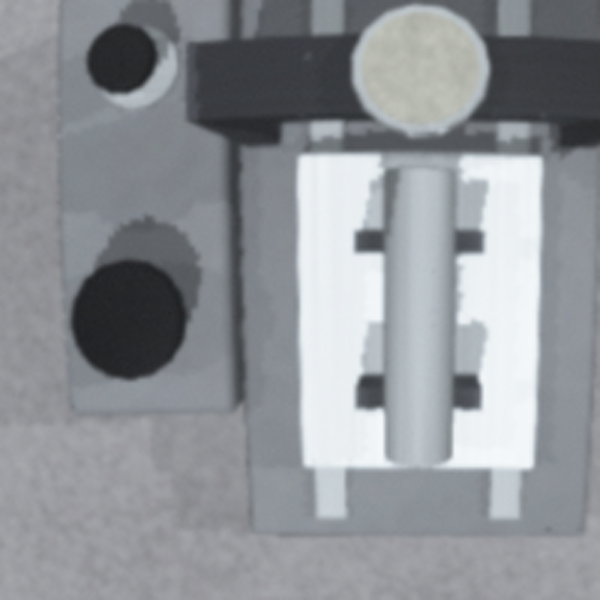

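```bash
python3 - <<'E'
from h import *
p=read_camera('wrist'); s=sense(); print(s['t'])
g=cv2.cvtColor(p['pixels'],cv2.COLOR_RGB2GRAY).astype(float)
u=np.array([np.cos(np.radians(100)),np.sin(np.radians(100))]); o=np.array([623.5,-252])
def pk(col,r0,r1):
    c=g[r0:r1,col-1:col+2].mean(1); d=np.gradient(c); i=[k for k in range(1,len(d)-1) if abs(d[k])>12 and abs(d[k])>=abs(d[k-1]) and abs(d[k])>abs(d[k+1])]
    return [(r0+k,round(d[k])) for k in i]
f=lambda x,y,z:(atz(p,(x,y),z,True)[:2]-o)@u
print('pin far',[(y,d,round(f(250,y,91),1)) for y,d in pk(250,60,95)])
print('pin near',[(y,d,round(f(250,y,91),1)) for y,d in pk(250,160,180)])
for c in (234,266): print('ribs',c,[(y,d,round(f(c,y,79),1)) for y,d in pk(c,90,165)])
m=np.abs(np.gradient(g[110:126],axis=1)).mean(0); print([ (c,round(m[c])) for c in range(125,185) if m[c]>10])
E
```

```text
12.3
pin far [(68, -31, np.float64(60.6)), (73, 26, np.float64(55.8))]
pin near []
ribs 234 [(99, -47, np.float64(30.6)), (106, 65, np.float64(23.6)), (129, -14, np.float64(0.4)), (147, -50, np.float64(-18.1)), (159, 63, np.float64(-30.6))]
ribs 266 [(99, -39, np.float64(30.7)), (107, 57, np.float64(22.6)), (131, -24, np.float64(-1.6)), (147, -40, np.float64(-18.0)), (159, 64, np.float64(-30.5))]
[(134, 13), (135, 15), (136, 13), (137, 11), (176, 14), (177, 15)]
```

```bash
python3 - <<'E'
from h import *
p=read_camera('wrist'); s=sense(); print(s['t'])
g=cv2.cvtColor(p['pixels'],cv2.COLOR_RGB2GRAY)
u=np.array([np.cos(np.radians(100)),np.sin(np.radians(100))]); o=np.array([623.5,-252])
f=lambda x,y,z:round((atz(p,(x,y),z,True)[:2]-o)@u,1)
for y in list(range(66,80))+list(range(166,182)): print(y,g[y,244:258:4],f(250,y,91),f(250,y,79),f(250,y,67))
E
```

```text
12.35
66 [111 177 163 153] 62.3 63.6 64.8
67 [ 92 149 132 120] 61.4 62.5 63.7
68 [ 85 105  97  91] 60.4 61.5 62.6
69 [83 87 87 85] 59.4 60.5 61.6
70 [86 85 86 85] 58.5 59.5 60.5
71 [94 92 91 91] 57.5 58.5 59.5
72 [119 119 116 115] 56.5 57.5 58.4
73 [147 146 144 148] 55.6 56.5 57.4
74 [166 165 160 170] 54.6 55.5 56.3
75 [171 173 168 176] 53.6 54.5 55.3
76 [170 173 173 174] 52.6 53.4 54.2
77 [157 169 171 167] 51.7 52.4 53.2
78 [141 175 181 171] 50.7 51.4 52.1
79 [144 183 193 180] 49.7 50.4 51.1
166 [183 192 192 177] -35.4 -38.3 -41.2
167 [185 193 192 178] -36.4 -39.3 -42.3
168 [183 193 192 178] -37.4 -40.4 -43.4
169 [185 193 191 177] -38.4 -41.5 -44.5
170 [182 192 192 177] -39.5 -42.5 -45.6
171 [184 192 190 176] -40.5 -43.6 -46.7
172 [185 192 190 174] -41.5 -44.7 -47.8
173 [184 192 190 175] -42.6 -45.7 -48.9
174 [183 192 190 174] -43.6 -46.8 -50.1
175 [184 192 189 174] -44.6 -47.9 -51.2
176 [184 191 189 175] -45.7 -49.0 -52.3
177 [182 189 183 175] -46.7 -50.1 -53.4
178 [168 174 169 172] -47.7 -51.1 -54.6
179 [154 155 155 158] -48.8 -52.2 -55.7
180 [148 148 148 148] -49.8 -53.3 -56.8
181 [148 147 148 147] -50.9 -54.4 -57.9
```

The pin is seated in both notches, with its centre about 1.4 mm from the cradle point and square to it. Next is the jog: I shut the fingers and go above it.

Emit:
carry_out(targets=[{"tx": 0.15,"ty": -0.4,"tz": 0,"yaw": 0},{"tx": 0.45,"ty": -0.9,"tz": 0,"yaw": 0},{"tx": 0.8,"ty": -1.5,"tz": 0,"yaw": 0},{"tx": 1.05,"ty": -1.95,"tz": 0.3,"yaw": 0},{"tx": 1.09,"ty": -2.06,"tz": 0.8,"yaw": 0}], claw=255)

```text
t: 12.85
position: [519.4, -267.1, 176.6]
orientation: [0.001, 0.643, 0.766, 0.001]
wrist_force: [0.1, 0.3, -0.5]
finger_gap: 0.191
```

Emit:
carry_out(targets=[{"tx": 0,"ty": 0,"tz": 0.3,"yaw": 0},{"tx": 0,"ty": 0,"tz": 0.5,"yaw": 0},{"tx": 0,"ty": 0,"tz": 0.5,"yaw": 0}])

```text
t: 13.15
position: [520.9, -267.0, 148.9]
orientation: [-0.001, 0.643, 0.766, -0.001]
wrist_force: [0.3, -0.1, 0.6]
finger_gap: 0.008
```

```bash
python3 - <<'E'
from h import *
p=read_camera('wrist'); shift(521,-267.3,73,100)
for q in ['jog_top','stop_top']:
    print(q,[(np.round(r['xy'],1),round(r['score'],2),np.round(atz(p,r['xy'],73,True)[:2],1)) for r in tip_of(p,q)[:2]])
    for r in trace(p,q)[:1]: print(r['score'],np.round(r['extent']))
cv2.imwrite('pics/c7.png',p['pixels'][...,::-1])
E
```

```text
t 13.2 pos [ 521.3 -267.3  149.8] toolx ang 100.0 q7 0.82 F [0.3 0.4 0.3] gap 0.003924453538192672
shift [ 2.000e-03 -5.000e-03  1.536e+00 -1.000e-03]
jog_top [(array([246.4, 195.8]), 0.94, array([ 518.3, -266.1]))]
0.9 [222. 170. 273. 220.]
stop_top [(array([254.5,  86. ]), 0.7, array([ 508.9, -175. ]))]
0.65 [238.  70. 263. 102.]
```

View pics/c7.png

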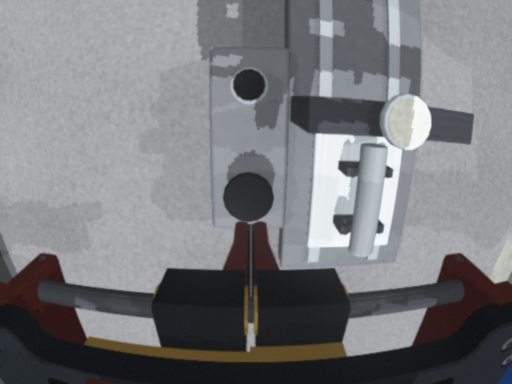

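Jog is under the tip at (248,196), and stop is well clear at (249,86). I'll descend to just above the button, then press.

Emit:
carry_out(targets=[{"tx": 0,"ty": -0.03,"tz": 0.5,"yaw": 0},{"tx": 0,"ty": -0.03,"tz": 1.0,"yaw": 0},{"tx": 0,"ty": -0.03,"tz": 1.3,"yaw": 0},{"tx": 0,"ty": -0.03,"tz": 1.42,"yaw": 0},{"tx": 0,"ty": -0.03,"tz": 1.42,"yaw": 0}])

```text
t: 13.9
position: [519.2, -267.5, 79.0]
orientation: [-0.0, 0.643, 0.766, -0.0]
wrist_force: [1.6, -0.3, 0.5]
finger_gap: 0.005
```

Emit:
carry_out(targets=[{"tx": 0,"ty": 0,"tz": 0.25,"yaw": 0},{"tx": 0,"ty": 0,"tz": 0.26,"yaw": 0},{"tx": 0,"ty": 0,"tz": 0.26,"yaw": 0},{"tx": 0,"ty": 0,"tz": 0.26,"yaw": 0},{"tx": 0,"ty": 0,"tz": 0.26,"yaw": 0}])

```text
t: 14.4
position: [520.5, -268.2, 67.5]
orientation: [0.001, 0.643, 0.766, 0.0]
wrist_force: [0.8, -1.6, 5.7]
finger_gap: 0.008
```

The force is 5.7 N, so the button is about 6 mm down and held. I keep holding until t ≈ 18.95.

Emit:
carry_out(targets=[{"tx": 0,"ty": 0,"tz": 0,"yaw": 0},{"tx": 0,"ty": 0,"tz": 0,"yaw": 0},{"tx": 0,"ty": 0,"tz": 0,"yaw": 0},{"tx": 0,"ty": 0,"tz": 0,"yaw": 0},{"tx": 0,"ty": 0,"tz": 0,"yaw": 0}])

```text
t: 14.9
position: [520.5, -268.2, 67.5]
orientation: [0.001, 0.643, 0.766, 0.0]
wrist_force: [0.4, -1.1, 5.3]
finger_gap: 0.006
```

Emit:
carry_out(targets=[{"tx": 0,"ty": 0,"tz": 0,"yaw": 0},{"tx": 0,"ty": 0,"tz": 0,"yaw": 0},{"tx": 0,"ty": 0,"tz": 0,"yaw": 0},{"tx": 0,"ty": 0,"tz": 0,"yaw": 0},{"tx": 0,"ty": 0,"tz": 0,"yaw": 0}])

```text
t: 15.4
position: [520.5, -268.2, 67.5]
orientation: [0.001, 0.643, 0.766, 0.0]
wrist_force: [0.2, -1.8, 5.1]
finger_gap: 0.005
```

Emit:
carry_out(targets=[{"tx": 0,"ty": 0,"tz": 0,"yaw": 0},{"tx": 0,"ty": 0,"tz": 0,"yaw": 0},{"tx": 0,"ty": 0,"tz": 0,"yaw": 0},{"tx": 0,"ty": 0,"tz": 0,"yaw": 0},{"tx": 0,"ty": 0,"tz": 0,"yaw": 0}])

```text
t: 15.9
position: [520.5, -268.2, 67.5]
orientation: [0.001, 0.643, 0.766, 0.0]
wrist_force: [0.3, -1.8, 5.8]
finger_gap: 0.003
```

Emit:
carry_out(targets=[{"tx": 0,"ty": 0,"tz": 0,"yaw": 0},{"tx": 0,"ty": 0,"tz": 0,"yaw": 0},{"tx": 0,"ty": 0,"tz": 0,"yaw": 0},{"tx": 0,"ty": 0,"tz": 0,"yaw": 0},{"tx": 0,"ty": 0,"tz": 0,"yaw": 0}])

```text
t: 16.4
position: [520.5, -268.2, 67.5]
orientation: [0.001, 0.643, 0.766, 0.0]
wrist_force: [0.2, -0.8, 4.6]
finger_gap: 0.0
```

```bash
python3 -c "
from h import *
p=read_camera('wrist'); s=sense(); print(s['t'],s['wrist_force'],s['position'])
cv2.imwrite('pics/c8.png',p['pixels'][...,::-1])
"
```

```text
16.45 [ 0.73337411 -1.48026774  5.00235185] [ 520.463386   -268.20654852   67.49954465]
```

Emit:
carry_out(targets=[{"tx": 0,"ty": 0,"tz": 0,"yaw": 0},{"tx": 0,"ty": 0,"tz": 0,"yaw": 0},{"tx": 0,"ty": 0,"tz": 0,"yaw": 0},{"tx": 0,"ty": 0,"tz": 0,"yaw": 0},{"tx": 0,"ty": 0,"tz": 0,"yaw": 0}])

```text
t: 16.95
position: [520.5, -268.2, 67.5]
orientation: [0.001, 0.643, 0.766, 0.0]
wrist_force: [-0.4, -1.1, 5.5]
finger_gap: 0.009
```

Emit:
carry_out(targets=[{"tx": 0,"ty": 0,"tz": 0,"yaw": 0},{"tx": 0,"ty": 0,"tz": 0,"yaw": 0},{"tx": 0,"ty": 0,"tz": 0,"yaw": 0},{"tx": 0,"ty": 0,"tz": 0,"yaw": 0},{"tx": 0,"ty": 0,"tz": 0,"yaw": 0}])

```text
t: 17.45
position: [520.5, -268.2, 67.5]
orientation: [0.001, 0.643, 0.766, 0.0]
wrist_force: [0.1, -1.1, 5.9]
finger_gap: 0.004
```

Emit:
carry_out(targets=[{"tx": 0,"ty": 0,"tz": 0,"yaw": 0},{"tx": 0,"ty": 0,"tz": 0,"yaw": 0},{"tx": 0,"ty": 0,"tz": 0,"yaw": 0},{"tx": 0,"ty": 0,"tz": 0,"yaw": 0},{"tx": 0,"ty": 0,"tz": 0,"yaw": 0}])

```text
t: 17.95
position: [520.5, -268.2, 67.5]
orientation: [0.001, 0.643, 0.766, 0.0]
wrist_force: [0.7, -1.6, 4.9]
finger_gap: 0.01
```

Emit:
carry_out(targets=[{"tx": 0,"ty": 0,"tz": 0,"yaw": 0},{"tx": 0,"ty": 0,"tz": 0,"yaw": 0},{"tx": 0,"ty": 0,"tz": 0,"yaw": 0},{"tx": 0,"ty": 0,"tz": 0,"yaw": 0},{"tx": 0,"ty": 0,"tz": 0,"yaw": 0}])

```text
t: 18.45
position: [520.5, -268.2, 67.5]
orientation: [0.001, 0.643, 0.766, 0.0]
wrist_force: [1.0, -0.4, 5.3]
finger_gap: 0.004
```

```bash
python3 -c "
from h import *
p=read_camera('wrist'); s=sense(); print(s['t'],s['wrist_force'])
cv2.imwrite('pics/c9.png',p['pixels'][...,::-1])
"
```

```text
18.5 [ 0.91479315 -1.8835142   5.53731872]
```

View pics/c9.png

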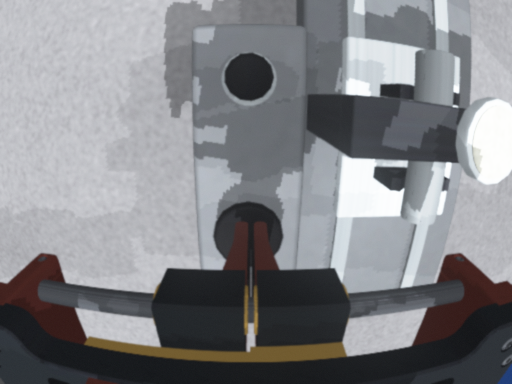

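The carriage and pin are moving under the gate as expected. The pin sits at about (425,140), straddling the beam. I'll hold for the remainder and release.

Emit:
carry_out(targets=[{"tx": 0,"ty": 0,"tz": 0,"yaw": 0},{"tx": 0,"ty": 0,"tz": 0,"yaw": 0},{"tx": 0,"ty": 0,"tz": 0,"yaw": 0},{"tx": 0,"ty": 0,"tz": 0,"yaw": 0},{"tx": 0,"ty": 0,"tz": 0,"yaw": 0}])

```text
t: 19.0
position: [520.5, -268.2, 67.5]
orientation: [0.001, 0.643, 0.766, 0.0]
wrist_force: [1.1, -1.5, 5.9]
finger_gap: 0.003
```

Emit:
carry_out(targets=[{"tx": 0,"ty": 0,"tz": -0.35,"yaw": 0},{"tx": 0,"ty": 0,"tz": -0.9,"yaw": 0},{"tx": -0.3,"ty": 0,"tz": -1.6,"yaw": 0},{"tx": -0.8,"ty": 0.4,"tz": -2.4,"yaw": 0},{"tx": -1.2,"ty": 1.0,"tz": -3.2,"yaw": 0}])

```text
t: 19.5
position: [575.1, -318.1, 225.2]
orientation: [0.0, 0.644, 0.765, -0.0]
wrist_force: [1.8, -0.9, -0.2]
finger_gap: 0.004
```

Emit:
carry_out(targets=[{"tx": 0.1,"ty": 0.6,"tz": 0,"yaw": 0},{"tx": 0.3,"ty": 1.0,"tz": 0,"yaw": 0},{"tx": 0.3,"ty": 1.0,"tz": 0,"yaw": 0},{"tx": 0.3,"ty": 1.0,"tz": 0,"yaw": 0}])

```text
t: 19.9
position: [621.8, -291.5, 220.9]
orientation: [-0.002, 0.642, 0.767, -0.001]
wrist_force: [-0.3, -0.3, 0.5]
finger_gap: 0.008
```

```bash
python3 - <<'E'
from h import *
s=sense(); print(s['t'],s['position'],s['wrist_force'])
o=np.zeros((384,800,3),np.uint8)
for i,n in enumerate(['wrist','scene']):
    p=read_camera(n); w=n=='wrist'
    for q in ['cradle','gate','pin_center','jog_top','stop_top']:
        print(n,q,[(np.round(r['xy'],1),round(r['score'],2),np.round(atz(p,r['xy'],73 if 'top' in q else 79,w)[:2],1)) for r in tip_of(p,q)[:2]])
    if w: o[:,:400]=p['pixels'][:,56:456]
    else: o[:,400:]=cv2.resize(p['pixels'][90:220,80:215],(400,384),interpolation=cv2.INTER_CUBIC)
cv2.imwrite('pics/c10.png',o[...,::-1])
E
```

```text
19.9 [ 621.8361726  -291.49537058  220.88358938] [-0.25334151 -0.32522664  0.49178357]
wrist cradle []
wrist gate [(array([260.2,  66.2]), 0.95, array([ 612., -176.]))]
wrist pin_center []
wrist jog_top [(array([158.7, 142.7]), 0.66, array([ 517.7, -272.5]))]
wrist stop_top [(array([163.9,  52.3]), 0.97, array([ 509.4, -174.6]))]
scene cradle [(array([153.5, 151.5]), 0.68, array([ 610.2, -196.3]))]
scene gate [(array([155.3, 156.3]), 0.63, array([ 620.8, -180. ])), (array([186.1, 135.7]), 0.51, array([ 511.3, -160.4]))]
scene pin_center [(array([375.8, 278.2]), 0.92, array([620.2, 468. ])), (array([329.4, 181.1]), 0.66, array([430.4, 259.6]))]
scene jog_top [(array([154.6, 123.5]), 0.57, array([ 520. , -275.2])), (array([265.7, 293.6]), 0.43, array([783.3, 282.9]))]
scene stop_top [(array([183. , 134.5]), 0.52, array([ 508.3, -175.4]))]
```

View pics/c10.png

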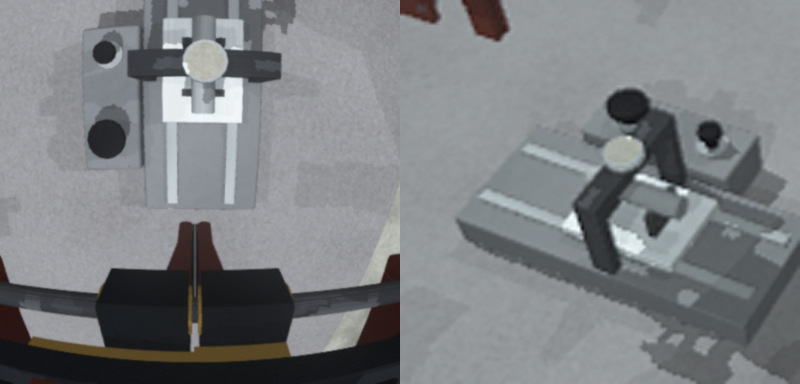

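```bash
python3 - <<'E'
from h import *
p=read_camera('wrist'); g=cv2.cvtColor(p['pixels'],cv2.COLOR_RGB2GRAY).astype(float)
u=np.array([np.cos(np.radians(100)),np.sin(np.radians(100))]); o=np.array([623.5,-252])
f=lambda x,y,z:round((atz(p,(x,y),z,True)[:2]-o)@u,1)
for c in (244,274): 
    d=np.gradient(g[84:130,c]); print(c,[(84+k,round(d[k]),f(c,84+k,79),f(c,84+k,49)) for k in range(len(d)) if abs(d[k])>25])
print(sense()['t'], hand_in())
E
```

```text
244 [(86, -31, np.float64(54.5), np.float64(55.5)), (87, -36, np.float64(53.5), np.float64(54.3)), (93, 37, np.float64(47.3), np.float64(47.5)), (94, 64, np.float64(46.3), np.float64(46.4)), (95, 44, np.float64(45.2), np.float64(45.3)), (120, -38, np.float64(19.4), np.float64(16.9))]
274 [(87, -36, np.float64(53.7), np.float64(54.6)), (88, -26, np.float64(52.6), np.float64(53.4)), (93, 26, np.float64(47.5), np.float64(47.8)), (94, 58, np.float64(46.4), np.float64(46.6)), (95, 55, np.float64(45.4), np.float64(45.5)), (120, -40, np.float64(19.5), np.float64(17.1)), (121, -32, np.float64(18.5), np.float64(15.9))]
the job is handed in; nothing more can be done
20.55 None
```

The long pin is in the V rest, and the slide has carried it under the gauge gate and stopped there. I handed the job in at about 20.5 s.

- **Placing the pin:** I gripped the longer pin in the rack and lowered it into both notches until the load came off the wrist. A close look then put its centre about 1.4 mm forward along the travel from the cradle point, and square to it.
- **Jog press:** I held the mushroom button down in one press from about t = 14.0 to 19.0 s at about 5.5 N, which is roughly 5.5 mm down. I then let go. The stop button was not touched.
- **Last checks:**
  - The near rib moved about 77 mm in the wrist view, and the final picture shows the pin lying in the rest beneath the gate.
  - From the measured gate and cradle points, the stop is within a few millimetres of the gate.
  - The arm was clear and touching nothing.
- **Checks that failed or disagreed:**
  - After the move, the networks no longer found the pin, and they found the cradle only in the scene view. There the cradle read about 20 mm short of the gate; I put that down to the gate hiding part of the carriage, and relied on the rib measurement instead.
  - The wrist camera read about 1.5–2 mm off sideways, so I corrected the placing by comparing the pin with the ribs directly.

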